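# Load a guide roller up the ramp, past the spring dog to the stop

## Task

Push the blue guide roller that lies on the bench up the green loading ramp with the fingertips, over the brass spring dog and fully home at the stops, so that the dog springs up behind it and keeps it there; then leave it. Keep the fingers behind it the whole way, so that it never runs loose on the slope, forward or back; it is only pushed, not picked up. Leave the two standing spare rollers and the V-block as they are.

Things in the scene. Friction and masses are not known exactly. Their poses are not given: they have to be found in the camera images.
- roller: blue guide roller with aluminium ends, a plain solid cylinder with a hard slippery tread, 56 mm across, 90 mm long, about 0.6 kg, on the bench before the ramp. Origin at its centre, own y along its length (at the start within 0.12 rad of the ramp's y and 10 mm of its centre line); x and z turn as it rolls. It rolls freely and runs back down the slope if let go there
- ramp: green loading ramp bolted to the bench; steel bed, 100 mm wide (y = -50 to +50 mm) between slippery white wear strips on side cheeks that stand 16 mm above it and are 8 mm thick. Origin on the bench plane on the centre line; +x points uphill, level; z up. The bed starts at x = -0.100, 1.5 mm above the bench, and rises at 8 degrees. Bolted feet reach y = +-85 mm and x = 0.143, 12 mm high
- ramp_foot (a point): middle of the lower edge of the bed, where the slope begins (ramp frame x = -0.100, z = 0.0015). Flared lead-ins 20 mm high stand on both sides, from x = -0.085 to -0.135, opening from 100 to about 132 mm
- ramp_home (a point): where the roller's centre is when it touches both stops (ramp frame x = 0.066, y = 0, z = 0.053). The stops are 16 mm rubber discs at y = +-26 mm on a 122 mm wide plate across the top of the ramp, its top edge at x = 0.097, z = 0.080; a sensor sticks out 32 mm behind it
- dog_nose (a point): where the nose of the raised dog stands, 9 mm above the bed (ramp frame x = 0.046, z = 0.031); a point fixed to the ramp, it does not sink with the dog. The dog is 14 mm wide, pivoted in a slot 35 mm downhill of its nose and slopes up from bed level there to the nose
- dog (a joint): brass spring dog, a one-way catch in the middle of the bed. 0 = up, about 0.25 rad = pressed level with the bed; its spring takes 1.5 N at the nose, rising to 3 N. The roller rolling uphill presses it down; it springs up behind the roller about 3 mm before the stops and then holds it; the roller may settle back those 3 mm against it
- spare_0: spare blue guide roller standing on end, 56 mm in diameter, 90 mm high, loose, beyond the uphill end of the ramp; origin at the centre of its underside. Leave alone
- spare_1: second spare roller, the same, standing on end near the first. Leave alone
- v_block: steel V-block 45 x 50 x 34 mm, loose, near the spare rollers; origin at the centre of its underside. Leave alone

How it is judged:
By the outcome, as a careful person would: the job done as asked, in the order asked, and still so for the second after the job is handed in, with the robot touching nothing.
It also fails if it takes over 48 s, if anything falls off the work surface, if the arm or the gripper's body presses on something with over 40 N, if the wrist force passes 120 N, or if a joint passes its speed limit or range.

## Robot

A 6-joint arm with a two-finger parallel gripper is mounted at the origin on the work surface; the furniture and walls round the work are solid. World frame = base frame: x ahead of the robot, y to its left, z up, the work surface at z = 0. Lengths are in m, angles in rad, forces in N, time in s.
With the tool pointing down it reaches from about 0.325 to 0.9 m from the base axis. Payload 3.5 kg.
Tool frame: the origin (TCP) lies on the centre line of the jaws, within the pads' length; the fingertips stand 25 mm ahead of it and the grasp point (between the pads) lies 6 mm ahead of it; z points along the fingers, y is the line along which they close (so a half turn about z gives the same grasp; the last joint's range is limited). The gripper opens to 85 mm and grips with 20 to 120 N. Pads are 22 mm wide; open, the fingers measure 114 mm over their backs; the gripper's body (76 mm by 85 mm) begins 54 mm behind the grasp point. The pads swing forward as they close: fully open they stand 13 mm farther back than shut.
Start: joints at [-1.262, 0.276, -0.026, 1.268, 0, 1.467], TCP at [0.25, -0.573, 0.256] pointing down, gripper open.
Joint ranges: [-3.12, 3.12], [-0.85, 1.88], [-1.08, 1.24], [-1.95, 2.15], [-1.57, 1.53], [-3.14, 3.14]. Speed limits (rad/s): [2.57, 2.57, 3.14, 3.14, 3.14, 3.14].

## Interface

Orientations are given as a rotation vector (axis times angle).
In Python, from cell import telemetry, cams, manip gives the robot as it stands. The module is installed in compiled form; this text tells all that it offers.
- The arm moves only by the tool move_arm, never from a script. Its argument "commands" is a list of rows, each an object with "linear": the shift along the tool's x, y, z each as a share of 0.2 m, from -1 to 1, a list of three; "angular": the turn, a rotation vector about the tool's x, y, z each as a share of pi/4 rad, from -1 to 1, a list of three; "gripper": the opening, from 0 (shut) to 1 (fully open). In form: [{"linear": [tx, ty, tz], "angular": [wx, wy, wz], "gripper": gripper}, ...]. A call has 1 to 8 rows; each row is the pose to reach, as a shift and turn from the pose commanded when the call began, along the tool's axes at that moment; what a row does not reach only later rows make up. A row lasts 1/12 s, in which the tool goes at most 41.7 mm and 7.16 degrees, less where a joint would pass 70% of its speed; a pose out of reach is approached as far as the arm can. A call with a number of a shift or a turn outside -1 to 1 is refused whole. A call with a gripper value outside its range is refused whole. The fingers move at their own pace and stop on an object; "newtons" is the grip in N (left out, the last holds). Time passes only in rows, so rows that repeat a pose let the fingers close. It gives the time, the measured TCP pose, the force, the opening and the grip force at its end, in the units of the state.
- telemetry.get_state(): the state, without advancing time (a new reading comes with each control period).
- cams.snapshot(name): name is "scene" or "top" or "wrist"; returns (picture, depth): 384x512x3 uint8, blue, green, red; 384x512 float32, m along the optical axis (not along the pixel's ray), 0 where there is no reading.
- cams.camera_params(name): a dict with "K" (3x3 intrinsics, pixels), "R" (3x3) and "t" (3): a world point X has camera coordinates R X + t. Camera axes: x right, y down, z forward; pixel columns grow to the right and rows downward; lengths in m; the calibration is good to about 2 mm. A picture is of the moment at which its call begins: read the wrist's pose just before it. camera_params takes no time and is no camera call; for the wrist camera it gives the pose at the moment of the call.
- manip.finish_job(): hands the job in; it is judged then, once.
The state is a dict: "t": time; "joint_pos": joint angles; "qvel": joint speeds; "effort": joint torques, N m; "position": TCP position; "ee_rot": TCP orientation; "wrist_force": force on the tool from outside, world axes, zero at the start; "wrist_torque": the same for the moment, N m; "finger_gap": finger opening in m; "gripper_force": force on a finger pad.
Only numpy, scipy, OpenCV 4.12 (cv2) and the standard library are available. Lean on these libraries where they do the work, as an engineer would, in place of code of your own. Each camera call takes 0.05 s, during which the arm holds its last target. There are 200 camera calls.

## Working session

There is one attempt and no reset: what is moved stays moved. The work goes in short steps, Python scripts to look and compute and a tool call to move; the robot and the scene stay as the last step left them, time stands still between calls to the robot, and variables do not carry over. Pictures are saved under pics/ and viewed, at most 10 in all, crops included, and the job is handed in when it is done.

Besides the shell and the picture viewer there is one more tool, called after "Call:" as name(argument=value, ...), one argument or row to a line, values as JSON. move_arm: Moves the arm, as the interface text tells. Its arguments: {"type":"object","properties":{"commands":{"type":"array"},"newtons":{"type":"number"}},"required":["commands"]}

```bash
mkdir -p pics; python3 - <<'E'
from cell import telemetry, cams, manip
import cv2, numpy as np, pickle
s=telemetry.get_state(); print(s)
d={}
for n in("scene","top"):
    im,dp=cams.snapshot(n); d[n]=(im,dp,cams.camera_params(n)); cv2.imwrite(f"pics/{n}0.png",im); print(n,d[n][2])
pickle.dump(d,open("d0.pkl","wb"))
E
```

```text
{'t': 0.0, 'joint_pos': array([-1.26239394e+00,  2.77147241e-01, -2.79132600e-02,  1.26801482e+00,
       -3.10454948e-06,  1.46737355e+00]), 'qvel': array([-0.00054391, -0.00104013, -0.00014065,  0.00052105, -0.00023302,
       -0.00085808]), 'effort': array([ 9.86336636e-04, -4.45507336e+01,  2.95203495e+01,  1.64071214e-02,
       -6.74173634e-05,  3.57531732e-06]), 'position': array([ 0.249927  , -0.57204335,  0.25513556]), 'ee_rot': array([-3.07300704e+00, -6.41868304e-01,  3.70838684e-04]), 'wrist_force': array([-0.24490099,  0.48861285, -0.70965723]), 'wrist_torque': array([ 0.02834227, -0.0541917 ,  0.03416834]), 'gripper_force': 0.0, 'finger_gap': 0.08528263436012865}
scene {'K': array([[401.52106654,   0.        , 247.17071961],
       [  0.        , 401.52106654, 184.32470065],
       [  0.        ,   0.        ,   1.        ]]), 'R': array([[-0.82709712, -0.56200031,  0.00812416],
       [-0.31764101,  0.45545059, -0.83166637],
       [ 0.4636966 , -0.69044943, -0.55521622]]), 't': array([0.43486924, 0.24573069, 0.85360175])}
top {'K': array([[387.50895068,   0.        , 255.16300294],
       [  0.        , 387.50895068, 189.06711405],
       [  0.        ,   0.        ,   1.        ]]), 'R': array([[ 0.02340338, -0.99965351,  0.01204752],
       [-0.99455371, -0.02450487, -0.10130368],
       [ 0.1015638 , -0.00961105, -0.9947826 ]]), 't': array([-0.0815732 ,  0.55819469,  0.99720236])}
```

View pics/top0.png

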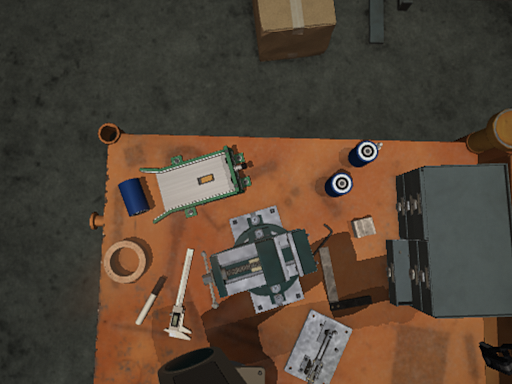

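View pics/scene0.png

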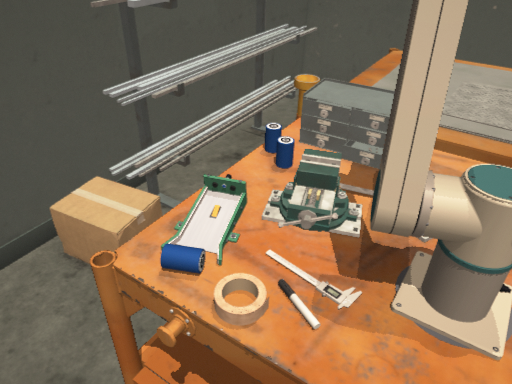

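Top view: roller at (133,196), ramp bed from (158,195) to the stop plate at (237,170), with the dog at (206,180). The spares are at (341,184) and (366,152), the V-block at (363,227). Uphill is roughly world −y. The scene view agrees, with the roller at (183,259).

```bash
cat > h.py <<'E'
import numpy as np, cv2
def cloud(dp,c):
    v,u=np.mgrid[:dp.shape[0],:dp.shape[1]]; K=c["K"]
    P=np.stack([(u-K[0,2])/K[0,0]*dp,(v-K[1,2])/K[1,1]*dp,dp],-1)
    return (P-c["t"])@c["R"]
def ray(px,c,z):
    K=c["K"]; d=c["R"].T@np.linalg.solve(K,np.array([px[0],px[1],1.])); o=-c["R"].T@c["t"]
    return o+d*(z-o[2])/d[2]
def blob(m):
    n,l,st,ce=cv2.connectedComponentsWithStats(m.astype(np.uint8)); return [(l==i,st[i],ce[i]) for i in range(1,n) if st[i,4]>60]
E
python3 - <<'E'
import pickle; from h import *
d=pickle.load(open("d0.pkl","rb"))
for n,(x0,x1,y0,y1) in dict(top=(90,280,130,240),scene=(140,270,160,290)).items():
    im,dp,c=d[n]; P=cloud(dp,c); hsv=cv2.cvtColor(im,cv2.COLOR_BGR2HSV)
    roi=np.zeros(dp.shape,bool); roi[y0:y1,x0:x1]=1
    masks=dict(blue=(hsv[...,0]>105)&(hsv[...,0]<130)&(hsv[...,1]>120)&(hsv[...,2]>40),
      white=(hsv[...,1]<60)&(hsv[...,2]>120), brass=(hsv[...,0]>12)&(hsv[...,0]<30)&(hsv[...,1]>90)&(hsv[...,2]>120),
      green=(hsv[...,0]>60)&(hsv[...,0]<95)&(hsv[...,1]>80))
    for k,m in masks.items():
        for b,st,ce in blob(m&roi&(dp>0)):
            q=P[b]; print(n,k,st,ce.round(1),"med",np.median(q,0).round(4),"zpct",np.percentile(q[:,2],[2,50,98]).round(4))
            r=cv2.minAreaRect(q[:,:2].astype(np.float32)*1000); print("   rect",np.round(r[0],1),np.round(r[1],1),round(r[2],1))
            if k=="white" and st[4]>500:
                A=np.c_[q[:,:2],np.ones(len(q))]; 
                w=np.ones(len(q),bool)
                for _ in range(5):
                    s=np.linalg.lstsq(A[w],q[w,2],rcond=None)[0]; w=abs(A@s-q[:,2])<.003
                print("   plane",s,"slope deg",np.degrees(np.arctan(np.hypot(*s[:2]))),"az",np.degrees(np.arctan2(s[1],s[0])),w.mean())
im=d["top"][0][130:240,90:280]; cv2.imwrite("pics/crop.png",cv2.resize(im,None,fx=4,fy=4,interpolation=cv2.INTER_CUBIC))
E
```

```text
top blue [118 179  29  37 621] [131.9 195.9] med [0.5321 0.2484 0.0528] zpct [0.0418 0.0528 0.0587]
   rect [531.5 250.4] [87.5 50. ] 23.8
top white [ 144  152   91   68 2770] [193.6 181.6] med [0.5762 0.0993 0.0162] zpct [0.001  0.0162 0.0366]
   rect [565.1 106.4] [133.2 228.5] 13.8
   plane [ 0.04104504 -0.13408801  0.00474819] slope deg 7.982501897135122 az -72.98037578386966 0.8101083032490974
top white [230 206  50  34 597] [254.5 220. ] med [ 0.4802 -0.0694  0.0125] zpct [0.001  0.0125 0.0365]
   rect [474.2 -69.9] [ 56.1 132. ] 19.3
   plane [-0.00023797  0.0006214   0.01264596] slope deg 0.03812500975646842 az 110.95473069117959 0.7788944723618091
top brass [ 95 135  44 105 963] [113. 182.] med [ 5.865e-01  3.208e-01 -3.000e-04] zpct [-0.0412 -0.0003  0.0038]
   rect [564.5 319.9] [ 75.7 291.5] 79.0
top brass [201 175  11   8  61] [206.2 178.5] med [0.5851 0.0633 0.0219] zpct [0.0061 0.0219 0.0319]
   rect [586.7  63.6] [16.5 30.6] 15.6
top brass [149 180   7  20  66] [152.3 188.1] med [ 0.5591  0.2107 -0.0006] zpct [-0.004  -0.0006  0.0036]
   rect [554.7 210.5] [52.8 15.4]
[... 1215 characters left out ...]
2 2.000e-04] zpct [-7.966e-01  2.000e-04  2.800e-03]
   rect [1072.9 -380.2] [  56. 1294.] 42.8
scene brass [ 140  190  130  100 4289] [183.6 258.1] med [ 5.423e-01  2.281e-01 -1.000e-04] zpct [-5.781e-01 -1.000e-04  3.620e-02]
   rect [980.6 -89.3] [ 265.9 1436.2] 56.0
scene brass [211 205   9  12  69] [215.2 210.7] med [0.5856 0.0635 0.0218] zpct [0.0125 0.0218 0.0301]
   rect [587.2  62.8] [18.2 31.1] 20.2
scene green [189 174  57  90 867] [226.4 202.1] med [0.5648 0.0073 0.0418] zpct [0.0064 0.0418 0.0815]
   rect [560.4 103.9] [142.7 247.9] 18.1
scene green [162 214  28  34  77] [176.6 230.5] med [0.6138 0.1705 0.0208] zpct [0.0054 0.0208 0.031 ]
   rect [621.7 183.4] [ 28.  123.4] 14.5
```

View pics/crop.png

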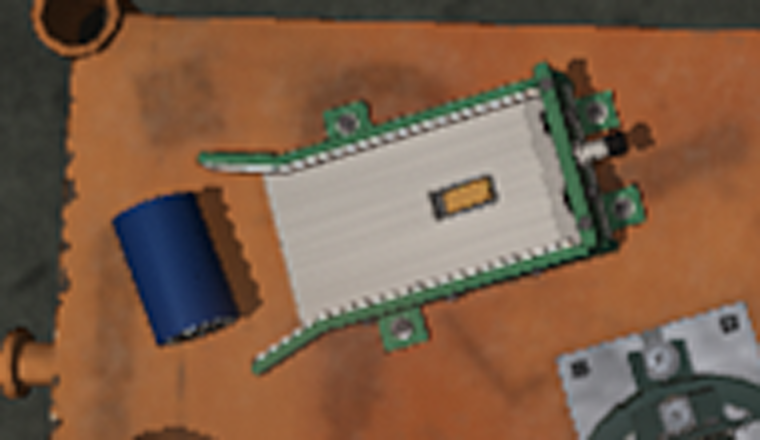

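```bash
cat > meas.py <<'E'
from h import *
from scipy.optimize import least_squares
def blue(im):
    h=cv2.cvtColor(im,cv2.COLOR_BGR2HSV); return (h[...,0]>105)&(h[...,0]<130)&(h[...,1]>120)&(h[...,2]>40)
def roller(q,z0=.028,yaw0=np.radians(18)):
    # axis dir (cos,sin) horizontal; fit perp offset, height, yaw
    m=np.median(q,0)
    def f(p):
        n=np.array([-np.sin(p[1]),np.cos(p[1])]); d=(q[:,:2]-m[:2])@n-p[0]
        return np.hypot(d,q[:,2]-p[2])-.028
    s=least_squares(f,[0,yaw0,z0],loss="soft_l1",f_scale=.001).x
    a=np.array([np.cos(s[1]),np.sin(s[1])]); n=np.array([-a[1],a[0]])
    t=(q[:,:2]-m[:2])@a; lo,hi=np.percentile(t,[1,99])
    return m[:2]+n*s[0]+a*(lo+hi)/2,s[1],s[2],hi-lo
E
python3 - <<'E'
import pickle; from meas import *
d=pickle.load(open("d0.pkl","rb"))
for n,(x0,x1,y0,y1) in dict(top=(110,155,170,220),scene=(150,215,235,285)).items():
    im,dp,c=d[n]; roi=np.zeros(dp.shape,bool); roi[y0:y1,x0:x1]=1
    q=cloud(dp,c)[blue(im)&roi&(dp>0)]; c0,yaw,z,L=roller(q); print(n,c0,np.degrees(yaw),z,L)
c=d["top"][2]; px=lambda u,v:(90+(u+.5)/4-.5,130+(v+.5)/4-.5)
A,B=ray(px(265,178),c,.0015),ray(px(303,325),c,.0015); print("foot",A,B,(A+B)/2,np.linalg.norm(A-B),"edge az",np.degrees(np.arctan2(*(A-B)[[1,0]])))
for p1,p2 in(((285,163),(533,95)),((330,322),(575,240))):
    X,Y=ray(px(*p1),c,.02),ray(px(*p2),c,.05); print(X,Y,"az",np.degrees(np.arctan2(*(Y-X)[[1,0]])))
F=(A+B)/2
print("dog nose end",ray(px(495,188),c,.031))
im,dp,c=d["top"]
P=cloud(dp,c); q=P[140:205,225:262].reshape(-1,3); q=q[(q[:,2]>.068)&(q[:,2]<.09)]; print("plate top",len(q),q.mean(0)); r=cv2.minAreaRect(q[:,:2].astype(np.float32)*1000); print(r)
E
```

```text
top [0.53124594 0.25074266] 22.49714838543989 0.02797957731409049 0.08371674189093893
scene [0.5318236  0.24999158] 23.336323373642795 0.0281430944483399 0.08473265676344123
foot [0.59698514 0.2026448  0.0015    ] [0.49774645 0.17219508 0.0015    ] [0.5473658  0.18741994 0.0015    ] 0.10380511199768917 edge az 17.057747379050742
[0.60494473 0.18520272 0.02      ] [0.64953701 0.01866325 0.05      ] az -75.0102208375348
[0.49941698 0.15039117 0.02      ] [ 0.55498956 -0.0115388   0.05      ] az -71.05834629515054
dog nose end [0.59014751 0.0432557  0.031     ]
plate top 247 [ 0.60500432 -0.01050701  0.07848979]
((609.9666137695312, -22.025787353515625), (120.97340393066406, 44.09386444091797), 17.06161117553711)
```

```bash
python3 - <<'E'
import pickle; from meas import *
d=pickle.load(open("d0.pkl","rb"))
P=cloud(*d["top"][1:]).reshape(-1,3); P=P[d["top"][1].ravel()>0]
print("max z (cm) grid; cols y from .35 down to -.75 step .05; rows x .65..0.15")
for x in np.arange(.7,.1,-.05):
    print(f"{x:.2f}",*[f"{(lambda s: s.max()*100 if len(s) else -9):}" if 0 else "%4.0f"%((lambda s: s.max()*100 if len(s) else -9)(P[(abs(P[:,0]-x)<.025)&(abs(P[:,1]-y)<.025),2])) for y in np.arange(.35,-.76,-.05)])
E
```

```text
max z (cm) grid; cols y from .35 down to -.75 step .05; rows x .65..0.15
0.70    1    0    1    0    1    0    1    1    1    1    1    1    0    1    9    4    1    0    1    1   16   14    0
0.65    1    1    1    0    3    4    5    9    2    1    1    1    1    9   10    9    1    1    1    1   16   14    0
0.60    0    1    5    3    3    3    3    8    8    0    1    0    9   10    0    0   19   19   19   19   19   -9    0
0.55    0    5    6    4    1    3    4    9    8    1    1    0    9   10    1    1   18   18   18   18   19   -9    0
0.50    0    1    6    6    3    3    4    1    4    3    2    1    1    1    4    4   18   18   18   18   19   -9   -9
0.45    0    0    1    2    1    1    1    3   12   14   14   14    1    1    4    6   18   18   18   18   18   -9   -9
0.40    0    4    4    4    1    1   11   11   14   15   15   15    1    1    1    6   18   18   18   18   18   -9   -9
0.35    1    4    4    4    1    1   11   11   10   15   15   15    1    1    1    6   18   18   18   18   18   -9   -9
0.30    1    4    4    2    2    1   12   13   10   12    8    2    2    2    2    2   18   18   19   19   19   -9   -9
0.25    0    1    1    2    1    1   11   12    2    3    4    2    2    2    2    2   18   35   34    1    1    0   -3
0.20    0    1    2    2    1   33   38   42   44    1    0    2    6    3    2    1    0   35    1    1    1    0   -3
0.15    0    1    0    1    1   32    0    1    1    1    2    6    6    3    1    1    1    1    1    1    1    0   -3
```

Call:
move_arm(
  commands=[
    {"linear": [0.2, -0.2, -0.25], "angular": [0, 0, -0.15], "gripper": 0.45},
    {"linear": [0.74, -0.88, -0.25], "angular": [0, 0, -1], "gripper": 0.45},
    {"linear": [0.74, -0.88, -0.25], "angular": [0, 0, -1], "gripper": 0.45},
    {"linear": [0.74, -0.88, -0.25], "angular": [0, 0, -1], "gripper": 0.45},
    {"linear": [0.74, -0.88, -0.25], "angular": [0, 0, -1], "gripper": 0.45},
    {"linear": [0.74, -0.88, -0.25], "angular": [0, 0, -1], "gripper": 0.45},
    {"linear": [0.74, -0.88, -0.25], "angular": [0, 0, -1], "gripper": 0.45},
    {"linear": [0.74, -0.88, -0.25], "angular": [0, 0, -1], "gripper": 0.45},
  ],
)

```text
t: 0.77
position: [0.3156, -0.3504, 0.3065]
ee_rot: [2.592, 1.774, -0.0]
wrist_force: [-0.1, -0.3, 0.8]
finger_gap: 0.0386
gripper_force: 0.0
```

Call:
move_arm(
  commands=[
    {"linear": [0.99, 0.07, 0], "angular": [0, 0, -0.853], "gripper": 0.45},
    {"linear": [0.99, 0.07, 0], "angular": [0, 0, -0.853], "gripper": 0.45},
    {"linear": [0.99, 0.07, 0], "angular": [0, 0, -0.853], "gripper": 0.45},
    {"linear": [0.99, 0.07, 0], "angular": [0, 0, -0.853], "gripper": 0.45},
    {"linear": [0.99, 0.07, 0], "angular": [0, 0, -0.853], "gripper": 0.45},
    {"linear": [0.99, 0.07, 0], "angular": [0, 0, -0.853], "gripper": 0.45},
    {"linear": [0.99, 0.07, 0], "angular": [0, 0, -0.853], "gripper": 0.45},
    {"linear": [0.99, 0.07, 0], "angular": [0, 0, -0.853], "gripper": 0.45},
  ],
)

```text
t: 1.43
position: [0.4008, -0.1734, 0.3059]
ee_rot: [-1.872, -2.522, 0.001]
wrist_force: [-0.2, 0.2, 0.5]
finger_gap: 0.038
gripper_force: 0.0
```

Call:
move_arm(
  commands=[
    {"linear": [0.95, 0.55, 0], "angular": [0, 0, 0], "gripper": 0.45},
    {"linear": [0.95, 0.55, 0], "angular": [0, 0, 0], "gripper": 0.45},
    {"linear": [0.95, 0.55, 0], "angular": [0, 0, 0], "gripper": 0.45},
    {"linear": [0.95, 0.55, 0], "angular": [0, 0, 0], "gripper": 0.45},
    {"linear": [0.95, 0.55, 0], "angular": [0, 0, 0], "gripper": 0.45},
    {"linear": [0.95, 0.55, 0], "angular": [0, 0, 0], "gripper": 0.45},
    {"linear": [0.95, 0.55, 0], "angular": [0, 0, 0], "gripper": 0.45},
    {"linear": [0.95, 0.55, 0], "angular": [0, 0, 0], "gripper": 0.45},
  ],
)

```text
t: 2.1
position: [0.4506, 0.04, 0.306]
ee_rot: [-1.871, -2.524, 0.002]
wrist_force: [-0.3, -0.1, -0.7]
finger_gap: 0.038
gripper_force: 0.0
```

Call:
move_arm(
  commands=[
    {"linear": [0.95, 0.55, 0], "angular": [0, 0, 0], "gripper": 0.45},
    {"linear": [0.95, 0.55, 0], "angular": [0, 0, 0], "gripper": 0.45},
    {"linear": [0.95, 0.55, 0], "angular": [0, 0, 0], "gripper": 0.45},
    {"linear": [0.95, 0.55, 0], "angular": [0, 0, 0], "gripper": 0.45},
    {"linear": [0.95, 0.55, 0], "angular": [0, 0, 0], "gripper": 0.45},
    {"linear": [0.95, 0.55, 0], "angular": [0, 0, 0], "gripper": 0.45},
    {"linear": [0.95, 0.55, 0], "angular": [0, 0, 0], "gripper": 0.45},
    {"linear": [0.95, 0.55, 0], "angular": [0, 0, 0], "gripper": 0.45},
  ],
)

```text
t: 2.77
position: [0.5006, 0.2529, 0.3058]
ee_rot: [1.872, 2.523, -0.003]
wrist_force: [-0.6, -0.0, -0.8]
finger_gap: 0.0388
gripper_force: 0.0
```

Call:
move_arm(
  commands=[
    {"linear": [0.24, 0.13, 0.5], "angular": [0, 0, 0], "gripper": 0.45},
    {"linear": [0.24, 0.13, 0.5], "angular": [0, 0, 0], "gripper": 0.45},
    {"linear": [0.24, 0.13, 0.5], "angular": [0, 0, 0], "gripper": 0.45},
    {"linear": [0.24, 0.13, 0.5], "angular": [0, 0, 0], "gripper": 0.45},
    {"linear": [0.24, 0.13, 0.5], "angular": [0, 0, 0], "gripper": 0.45},
  ],
)

```text
t: 3.18
position: [0.5099, 0.3054, 0.2046]
ee_rot: [-1.871, -2.522, 0.008]
wrist_force: [-0.3, 0.2, 0.1]
finger_gap: 0.0382
gripper_force: 0.0
```

```bash
python3 - <<'E'
from cell import telemetry, cams
import cv2, numpy as np, pickle
s=telemetry.get_state(); print(s["position"],s["joint_pos"],s["wrist_force"])
d={}
for n in("wrist","scene"):
    c=cams.camera_params(n); im,dp=cams.snapshot(n); d[n]=(im,dp,c)
pickle.dump(d,open("d1.pkl","wb"))
cv2.imwrite("pics/pair1.png",cv2.resize(np.hstack([d["wrist"][0],d["scene"][0]]),(800,300)))
E
```

```text
[0.50988121 0.30538461 0.20464605] [ 4.31319821e-01  2.57225195e-01 -1.63109000e-01  1.15564602e+00
 -9.39913598e-04  1.70812563e+00] [-0.2679905   0.23634279  0.12013308]
```

View pics/pair1.png

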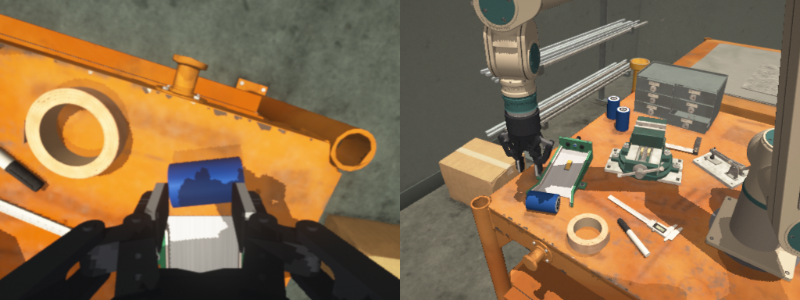

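Wrist view: roller at about (205,183) in the half-size picture, fingers at (152,210) and (245,210), ramp below. Scene view: the gripper hovers just behind the roller (543,203). Next I measure the fingertips' true position and the roller again.

```bash
cat > ramp.py <<'E'
import numpy as np
F=np.array([.5474,.1874]); a=np.radians(-73); U=np.array([np.cos(a),np.sin(a)]); V=np.array([-U[1],U[0]])
def toramp(p): 
    p=np.atleast_2d(p)[:,:2]-F; return np.c_[p@U-.1,p@V]
E
python3 - <<'E'
import pickle; from meas import *; from ramp import *
d=pickle.load(open("d1.pkl","rb"))
for n in d:
    im,dp,c=d[n]; P=cloud(dp,c); 
    near=(abs(P[...,0]-.531)<.08)&(abs(P[...,1]-.25)<.06)&(P[...,2]>.005)&(P[...,2]<.07)
    q=P[blue(im)&near&(dp>0)]; c0,yaw,z,L=roller(q); print(n,len(q),c0,toramp(c0),np.degrees(yaw),z,L)
    g=P[(dp>0)&(abs(P[...,0]-.51)<.08)&(abs(P[...,1]-.305)<.07)&(P[...,2]>.12)&(P[...,2]<.23)]
    r=toramp(g)-toramp([.5099,.3054])
    print(" gripper pts",len(g),"zmin pct",np.percentile(g[:,2],[0,1,3]).round(4))
    for lo in np.arange(.16,.23,.01):
        k=(g[:,2]>lo)&(g[:,2]<lo+.01)
        if k.sum()>5: print("  z%.2f"%lo,k.sum(),"x",r[k,0].min().round(4),r[k,0].max().round(4),"y",r[k,1].min().round(4),r[k,1].max().round(4))
print(toramp([.5099,.3054]))
im,dp,c=d["wrist"]; P=cloud(dp,c); h=cv2.cvtColor(im,cv2.COLOR_BGR2HSV)
w=(h[...,1]<60)&(h[...,2]>120)&(dp>0)&(P[...,1]<.2)&(P[...,1]>.05)&(P[...,2]<.03)
q=P[w]; print(len(q)); 
if len(q)>50:
    r=toramp(q)
    for lo in np.arange(-.12,.0,.02):
        k=(r[:,0]>lo)&(r[:,0]<lo+.02)&(abs(q[:,2]-(.0015+np.tan(np.radians(8))*(r[:,0]+.1)))<.004)
        if k.sum()>5: print(lo.round(2),k.sum(),"y",np.percentile(r[k,1],[1,99]))
    print("min x",r[:,0].min())
E
```

```text
wrist 4231 [0.53230989 0.25189403] [[-0.16608786  0.00442549]] 23.346501311439727 0.026713683176210565 0.08212417455762397
 gripper pts 6079 zmin pct [0.179  0.1832 0.1861]
  z0.18 454 x -0.0119 0.0108 y -0.0317 0.0321
  z0.19 902 x -0.0122 0.0111 y -0.0332 0.0328
  z0.20 1116 x -0.0122 0.0112 y -0.033 0.0329
  z0.21 1497 x -0.0124 0.0113 y -0.0329 0.0354
  z0.22 2105 x -0.0147 0.0031 y -0.0511 0.0517
scene 892 [0.53169163 0.25000021] [[-0.16445756  0.00328054]] 23.195534812255733 0.028136270335770312 0.08509103693349551
 gripper pts 386 zmin pct [0.1825 0.1844 0.1866]
  z0.18 31 x -0.0116 0.0094 y -0.0267 0.0286
  z0.19 86 x -0.0122 0.0134 y -0.0339 0.0319
  z0.20 88 x -0.0111 0.01 y -0.0333 0.0327
  z0.21 97 x -0.0115 0.0124 y -0.0345 0.0322
  z0.22 84 x -0.0134 0.0105 y -0.0442 0.048
[[-0.2238079  -0.00136157]]
7504
-0.12 356 y [-0.2756219  0.0377671]
-0.1 1927 y [-0.24858929  0.04356764]
-0.08 1547 y [-0.20936228  0.04848032]
-0.06 1444 y [-0.04668565  0.05163485]
-0.04 1336 y [-0.04617912  0.05124342]
-0.02 92 y [-0.0246825   0.01749227]
min x -0.1914717496894688
```

Call:
move_arm(
  commands=[
    {"linear": [0, 0.02, 0.2], "angular": [0, 0, 0], "gripper": 0.45},
    {"linear": [0, 0.02, 0.4], "angular": [0, 0, 0], "gripper": 0.45},
    {"linear": [0, 0.02, 0.6], "angular": [0, 0, 0], "gripper": 0.45},
    {"linear": [0, 0.02, 0.75], "angular": [0, 0, 0], "gripper": 0.45},
    {"linear": [0, 0.02, 0.82], "angular": [0, 0, 0], "gripper": 0.45},
    {"linear": [0, 0.02, 0.85], "angular": [0, 0, 0], "gripper": 0.45},
    {"linear": [0, 0.02, 0.85], "angular": [0, 0, 0], "gripper": 0.45},
    {"linear": [0, 0.02, 0.85], "angular": [0, 0, 0], "gripper": 0.45},
  ],
)

```text
t: 3.95
position: [0.5168, 0.3095, 0.0387]
ee_rot: [1.869, 2.522, 0.005]
wrist_force: [0.2, -0.0, 0.8]
finger_gap: 0.0383
gripper_force: 0.0
```

Call:
move_arm(
  commands=[
    {"linear": [-0.01, 0, 0], "angular": [0, 0, 0], "gripper": 0.45},
    {"linear": [-0.02, 0, 0], "angular": [0, 0, 0], "gripper": 0.45},
    {"linear": [-0.03, 0, 0], "angular": [0, 0, 0], "gripper": 0.45},
    {"linear": [-0.04, 0, 0], "angular": [0, 0, 0], "gripper": 0.45},
    {"linear": [-0.05, 0, 0], "angular": [0, 0, 0], "gripper": 0.45},
    {"linear": [-0.06, 0, 0], "angular": [0, 0, 0], "gripper": 0.45},
    {"linear": [-0.065, 0, 0], "angular": [0, 0, 0], "gripper": 0.45},
    {"linear": [-0.07, 0, 0], "angular": [0, 0, 0], "gripper": 0.45},
  ],
)

```text
t: 4.62
position: [0.5188, 0.2958, 0.0362]
ee_rot: [-1.869, -2.525, 0.0]
wrist_force: [-0.1, 0.7, 0.1]
finger_gap: 0.0384
gripper_force: 0.0
```

```bash
cat > look.py <<'E'
import sys,pickle; from meas import *; from ramp import *
from cell import telemetry, cams
s=telemetry.get_state(); print("t",s["t"],"tcp",toramp(s["position"]).round(4),s["position"].round(4),"F",s["wrist_force"].round(1))
for n in sys.argv[2:]:
    c=cams.camera_params(n); im,dp=cams.snapshot(n); P=cloud(dp,c); r=toramp(P.reshape(-1,3)).reshape(P.shape[:2]+(2,))
    m=blue(im)&(dp>0)&(abs(r[...,1])<.07)&(r[...,0]>-.23)&(r[...,0]<.11)&(P[...,2]>.0)&(P[...,2]<.1)
    q=P[m]; c0,yaw,z,L=roller(q); print(n,len(q),"roller ramp",toramp(c0).round(4),"yaw err deg",round(np.degrees(yaw)-17,1),"z",z.round(4),"L",L.round(3))
    cv2.imwrite(f"pics/{n}{sys.argv[1]}.png",im)
E
python3 look.py 2 wrist scene
```

```text
t 4.6167 tcp [[-0.212   0.0043]] [0.5188 0.2958 0.0362] F [-0.1  0.7  0.1]
wrist 5196 roller ramp [[-0.1661  0.009 ]] yaw err deg 6.3 z 0.0273 L 0.049
scene 177 roller ramp [[-0.1634 -0.0074]] yaw err deg 6.5 z 0.0289 L 0.079
```

Call:
move_arm(
  commands=[
    {"linear": [-0.005, -0.005, 0], "angular": [0, 0, 0], "gripper": 0.45},
    {"linear": [-0.01, -0.01, 0], "angular": [0, 0, 0], "gripper": 0.45},
    {"linear": [-0.015, -0.01, 0], "angular": [0, 0, 0], "gripper": 0.45},
    {"linear": [-0.02, -0.01, 0], "angular": [0, 0, 0], "gripper": 0.45},
    {"linear": [-0.025, -0.01, 0], "angular": [0, 0, 0], "gripper": 0.45},
    {"linear": [-0.03, -0.01, 0], "angular": [0, 0, 0], "gripper": 0.45},
    {"linear": [-0.035, -0.01, 0], "angular": [0, 0, 0], "gripper": 0.45},
    {"linear": [-0.04, -0.01, 0], "angular": [0, 0, 0], "gripper": 0.45},
  ],
)

```text
t: 5.38
position: [0.5194, 0.2877, 0.0364]
ee_rot: [1.869, 2.525, 0.0]
wrist_force: [-0.2, -0.2, 0.4]
finger_gap: 0.038
gripper_force: 0.1
```

Call:
move_arm(
  commands=[
    {"linear": [-0.007, 0, 0], "angular": [0, 0, 0], "gripper": 0.45},
    {"linear": [-0.014, 0, 0], "angular": [0, 0, 0], "gripper": 0.45},
    {"linear": [-0.021, 0, 0], "angular": [0, 0, 0], "gripper": 0.45},
    {"linear": [-0.028, 0, 0], "angular": [0, 0, 0], "gripper": 0.45},
    {"linear": [-0.035, 0, 0], "angular": [0, 0, 0], "gripper": 0.45},
    {"linear": [-0.042, 0, 0], "angular": [0, 0, 0], "gripper": 0.45},
    {"linear": [-0.05, 0, 0], "angular": [0, 0, 0], "gripper": 0.45},
    {"linear": [-0.06, 0, 0], "angular": [0, 0, 0], "gripper": 0.45},
  ],
)

```text
t: 6.05
position: [0.5228, 0.2762, 0.0364]
ee_rot: [-1.869, -2.525, -0.0]
wrist_force: [0.1, -0.0, 0.6]
finger_gap: 0.0384
gripper_force: 0.1
```

```bash
python3 look.py 3 wrist scene
```

```text
t 6.05 tcp [[-0.1921  0.0024]] [0.5228 0.2762 0.0364] F [ 0.1 -0.   0.6]
wrist 5978 roller ramp [[-0.1517  0.0167]] yaw err deg 6.4 z 0.0271 L 0.065
scene 178 roller ramp [[-0.1467 -0.0077]] yaw err deg 5.5 z 0.0291 L 0.073
```

View pics/wrist3.png

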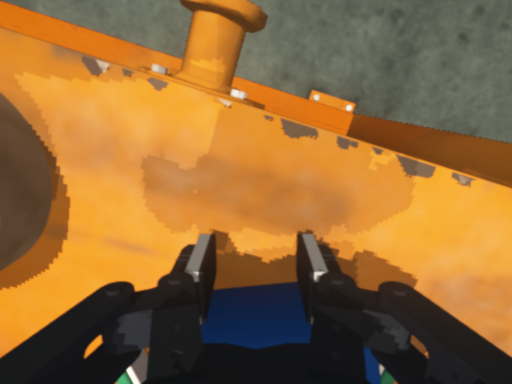

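The wrist view shows both fingers behind the roller, whose rear edge runs (205,295)–(305,283). It is still skewed about 6°, with one finger touching. The bed's lip should square it up.

Call:
move_arm(
  commands=[
    {"linear": [-0.012, 0, 0], "angular": [0, 0, 0], "gripper": 0.45},
    {"linear": [-0.024, 0, 0], "angular": [0, 0, 0], "gripper": 0.45},
    {"linear": [-0.036, 0, 0], "angular": [0, 0, 0], "gripper": 0.45},
    {"linear": [-0.048, 0, 0], "angular": [0, 0, 0], "gripper": 0.45},
    {"linear": [-0.06, 0, 0], "angular": [0, 0, 0], "gripper": 0.45},
    {"linear": [-0.072, 0, 0], "angular": [0, 0, 0], "gripper": 0.45},
    {"linear": [-0.084, 0, 0], "angular": [0, 0, 0], "gripper": 0.45},
    {"linear": [-0.096, 0, 0], "angular": [0, 0, 0], "gripper": 0.45},
  ],
)

```text
t: 6.82
position: [0.5284, 0.2576, 0.0363]
ee_rot: [-1.869, -2.525, -0.0]
wrist_force: [0.6, 0.1, 0.3]
finger_gap: 0.0386
gripper_force: 0.1
```

Call:
move_arm(
  commands=[
    {"linear": [-0.012, 0, 0], "angular": [0, 0, 0], "gripper": 0.45},
    {"linear": [-0.024, 0, 0], "angular": [0, 0, 0], "gripper": 0.45},
    {"linear": [-0.036, 0, 0], "angular": [0, 0, 0], "gripper": 0.45},
    {"linear": [-0.048, 0, 0], "angular": [0, 0, 0], "gripper": 0.45},
    {"linear": [-0.06, 0, 0], "angular": [0, 0, 0], "gripper": 0.45},
    {"linear": [-0.072, 0, 0], "angular": [0, 0, 0], "gripper": 0.45},
    {"linear": [-0.084, 0, 0], "angular": [0, 0, 0], "gripper": 0.45},
    {"linear": [-0.096, 0, 0], "angular": [0, 0, 0], "gripper": 0.45},
  ],
)

```text
t: 7.48
position: [0.5341, 0.2395, 0.0364]
ee_rot: [-1.869, -2.525, -0.001]
wrist_force: [-0.1, 0.6, 0.7]
finger_gap: 0.0383
gripper_force: 0.7
```

```bash
python3 look.py 4 top scene
```

```text
t 7.4833 tcp [[-0.1537  0.0025]] [0.5341 0.2395 0.0364] F [-0.1  0.6  0.7]
top 518 roller ramp [[-0.1137  0.0064]] yaw err deg 2.3 z 0.028 L 0.084
scene 192 roller ramp [[-0.112   0.0036]] yaw err deg 1.5 z 0.029 L 0.084
```

Call:
move_arm(
  commands=[
    {"linear": [-0.012, 0, 0], "angular": [0, 0, 0], "gripper": 0.45},
    {"linear": [-0.024, 0, 0], "angular": [0, 0, -0.0], "gripper": 0.45},
    {"linear": [-0.036, 0, 0], "angular": [0, 0, 0], "gripper": 0.45},
    {"linear": [-0.048, 0, -0.002], "angular": [0, 0, 0], "gripper": 0.45},
    {"linear": [-0.06, 0, -0.004], "angular": [0, 0, 0], "gripper": 0.45},
    {"linear": [-0.072, 0, -0.006], "angular": [0, 0, 0], "gripper": 0.45},
    {"linear": [-0.084, 0, -0.008], "angular": [0, 0, 0], "gripper": 0.45},
    {"linear": [-0.096, 0, -0.01], "angular": [0, 0, 0], "gripper": 0.45},
  ],
)

```text
t: 8.25
position: [0.5396, 0.2208, 0.0383]
ee_rot: [1.869, 2.525, -0.0]
wrist_force: [-0.8, 1.3, 1.9]
finger_gap: 0.0381
gripper_force: 1.1
```

```bash
python3 look.py 5 top scene
```

```text
t 8.25 tcp [[-0.1342  0.0023]] [0.5396 0.2208 0.0383] F [-0.8  1.3  1.9]
top 530 roller ramp [[-0.0948  0.0052]] yaw err deg 0.1 z 0.0307 L 0.084
scene 193 roller ramp [[-0.0932  0.0025]] yaw err deg -1.1 z 0.0315 L 0.084
```

Call:
move_arm(
  commands=[
    {"linear": [-0.0125, 0, -0.0018], "angular": [0, 0, 0], "gripper": 0.45},
    {"linear": [-0.025, 0, -0.0035], "angular": [0, 0, 0], "gripper": 0.45},
    {"linear": [-0.0375, 0, -0.0053], "angular": [0, 0, 0], "gripper": 0.45},
    {"linear": [-0.05, 0, -0.007], "angular": [0, 0, 0], "gripper": 0.45},
    {"linear": [-0.0625, 0, -0.0088], "angular": [0, 0, 0], "gripper": 0.45},
    {"linear": [-0.075, 0, -0.0105], "angular": [0, 0, 0], "gripper": 0.45},
    {"linear": [-0.0875, 0, -0.0123], "angular": [0, 0, 0], "gripper": 0.45},
    {"linear": [-0.1, 0, -0.014], "angular": [0, 0, 0], "gripper": 0.45},
  ],
)

```text
t: 9.02
position: [0.5455, 0.2018, 0.0412]
ee_rot: [-1.869, -2.525, -0.0]
wrist_force: [-0.8, 2.4, 0.7]
finger_gap: 0.0383
gripper_force: 1.0
```

Call:
move_arm(
  commands=[
    {"linear": [-0.0125, 0, -0.0018], "angular": [0, 0, 0], "gripper": 0.45},
    {"linear": [-0.025, 0, -0.0035], "angular": [0, 0, 0], "gripper": 0.45},
    {"linear": [-0.0375, 0, -0.0053], "angular": [0, 0, 0], "gripper": 0.45},
    {"linear": [-0.05, 0, -0.007], "angular": [0, 0, 0], "gripper": 0.45},
    {"linear": [-0.0625, 0, -0.0088], "angular": [0, 0, 0], "gripper": 0.45},
    {"linear": [-0.075, 0, -0.0105], "angular": [0, 0, 0], "gripper": 0.45},
    {"linear": [-0.0875, 0, -0.0123], "angular": [0, 0, 0], "gripper": 0.45},
    {"linear": [-0.1, 0, -0.014], "angular": [0, 0, 0], "gripper": 0.45},
  ],
)

```text
t: 9.68
position: [0.5513, 0.1826, 0.0439]
ee_rot: [1.869, 2.525, -0.0]
wrist_force: [-0.4, 0.8, 0.8]
finger_gap: 0.0384
gripper_force: 0.9
```

```bash
python3 look.py 6 top scene
```

```text
t 9.6833 tcp [[-0.0943  0.0023]] [0.5513 0.1826 0.0439] F [-0.4  0.8  0.8]
top 509 roller ramp [[-0.0549  0.0053]] yaw err deg -0.1 z 0.0363 L 0.083
scene 205 roller ramp [[-0.0532  0.004 ]] yaw err deg -1.0 z 0.0368 L 0.084
```

Call:
move_arm(
  commands=[
    {"linear": [-0.0125, 0, -0.0018], "angular": [0, 0, 0], "gripper": 0.45},
    {"linear": [-0.025, 0, -0.0035], "angular": [0, 0, 0], "gripper": 0.45},
    {"linear": [-0.0375, 0, -0.0053], "angular": [0, 0, 0], "gripper": 0.45},
    {"linear": [-0.05, 0, -0.007], "angular": [0, 0, 0], "gripper": 0.45},
    {"linear": [-0.0625, 0, -0.0088], "angular": [0, 0, 0], "gripper": 0.45},
    {"linear": [-0.075, 0, -0.0105], "angular": [0, 0, 0], "gripper": 0.45},
    {"linear": [-0.0875, 0, -0.0123], "angular": [0, 0, 0], "gripper": 0.45},
    {"linear": [-0.1, 0, -0.014], "angular": [0, 0, 0], "gripper": 0.45},
  ],
)

```text
t: 10.45
position: [0.5572, 0.1635, 0.0468]
ee_rot: [-1.869, -2.525, -0.0]
wrist_force: [-0.6, 1.5, 1.2]
finger_gap: 0.0385
gripper_force: 0.9
```

Call:
move_arm(
  commands=[
    {"linear": [-0.0125, 0, -0.0018], "angular": [0, 0, 0], "gripper": 0.45},
    {"linear": [-0.025, 0, -0.0035], "angular": [0, 0, 0], "gripper": 0.45},
    {"linear": [-0.0375, 0, -0.0053], "angular": [0, 0, 0], "gripper": 0.45},
    {"linear": [-0.05, 0, -0.007], "angular": [0, 0, 0], "gripper": 0.45},
    {"linear": [-0.0625, 0, -0.0088], "angular": [0, 0, 0], "gripper": 0.45},
    {"linear": [-0.075, 0, -0.0105], "angular": [0, 0, 0], "gripper": 0.45},
    {"linear": [-0.0875, 0, -0.0123], "angular": [0, 0, 0], "gripper": 0.45},
    {"linear": [-0.1, 0, -0.014], "angular": [0, 0, 0], "gripper": 0.45},
  ],
)

```text
t: 11.12
position: [0.563, 0.1444, 0.0496]
ee_rot: [-1.869, -2.525, 0.0]
wrist_force: [-1.1, 1.9, 0.5]
finger_gap: 0.0385
gripper_force: 0.9
```

Call:
move_arm(
  commands=[
    {"linear": [-0.0125, 0, -0.0018], "angular": [0, 0, 0], "gripper": 0.45},
    {"linear": [-0.025, 0, -0.0035], "angular": [0, 0, 0], "gripper": 0.45},
    {"linear": [-0.0375, 0, -0.0053], "angular": [0, 0, 0], "gripper": 0.45},
    {"linear": [-0.05, 0, -0.007], "angular": [0, 0, 0], "gripper": 0.45},
    {"linear": [-0.0625, 0, -0.0088], "angular": [0, 0, 0], "gripper": 0.45},
    {"linear": [-0.075, 0, -0.0105], "angular": [0, 0, 0], "gripper": 0.45},
    {"linear": [-0.0875, 0, -0.0123], "angular": [0, 0, 0], "gripper": 0.45},
    {"linear": [-0.1, 0, -0.014], "angular": [0, 0, 0], "gripper": 0.45},
  ],
)

```text
t: 11.78
position: [0.5689, 0.1253, 0.0523]
ee_rot: [-1.869, -2.525, 0.0]
wrist_force: [-0.4, 1.4, 1.4]
finger_gap: 0.0387
gripper_force: 0.9
```

```bash
python3 look.py 7 top scene
```

```text
t 11.7833 tcp [[-0.0343  0.0024]] [0.5689 0.1253 0.0523] F [-0.4  1.4  1.4]
top 483 roller ramp [[0.0144 0.0057]] yaw err deg 3.6 z 0.0966 L 0.084
scene 213 roller ramp [[0.0067 0.0032]] yaw err deg -0.3 z 0.045 L 0.083
```

Call:
move_arm(
  commands=[
    {"linear": [-0.0125, 0, -0.0018], "angular": [0, 0, 0], "gripper": 0.45},
    {"linear": [-0.025, 0, -0.0035], "angular": [0, 0, 0], "gripper": 0.45},
    {"linear": [-0.0375, 0, -0.0053], "angular": [0, 0, 0], "gripper": 0.45},
    {"linear": [-0.05, 0, -0.007], "angular": [0, 0, 0], "gripper": 0.45},
    {"linear": [-0.0625, 0, -0.0088], "angular": [0, 0, 0], "gripper": 0.45},
    {"linear": [-0.075, 0, -0.0105], "angular": [0, 0, 0], "gripper": 0.45},
    {"linear": [-0.0875, 0, -0.0123], "angular": [0, 0, 0], "gripper": 0.45},
    {"linear": [-0.1, 0, -0.014], "angular": [0, 0, 0], "gripper": 0.45},
  ],
)

```text
t: 12.55
position: [0.5748, 0.1064, 0.0553]
ee_rot: [-1.869, -2.525, -0.001]
wrist_force: [-1.3, 3.7, 1.3]
finger_gap: 0.0385
gripper_force: 1.9
```

Call:
move_arm(
  commands=[
    {"linear": [-0.0125, 0, -0.0018], "angular": [0, 0, 0], "gripper": 0.45},
    {"linear": [-0.025, 0, -0.0035], "angular": [0, 0, 0], "gripper": 0.45},
    {"linear": [-0.0375, 0, -0.0053], "angular": [0, 0, 0], "gripper": 0.45},
    {"linear": [-0.05, 0, -0.007], "angular": [0, 0, 0], "gripper": 0.45},
    {"linear": [-0.0625, 0, -0.0088], "angular": [0, 0, 0], "gripper": 0.45},
    {"linear": [-0.075, 0, -0.0105], "angular": [0, 0, 0], "gripper": 0.45},
    {"linear": [-0.0875, 0, -0.0123], "angular": [0, 0, 0], "gripper": 0.45},
    {"linear": [-0.1, 0, -0.014], "angular": [0, 0, 0], "gripper": 0.45},
  ],
)

```text
t: 13.22
position: [0.5806, 0.0866, 0.0579]
ee_rot: [1.869, 2.524, -0.001]
wrist_force: [-1.0, 2.0, 1.2]
finger_gap: 0.0383
gripper_force: 0.7
```

```bash
python3 look.py 8 top scene
```

```text
t 13.2167 tcp [[0.0061 0.0023]] [0.5806 0.0866 0.0579] F [-1.   2.   1.2]
top 431 roller ramp [[0.0526 0.0041]] yaw err deg -5.9 z 0.1029 L 0.084
scene 216 roller ramp [[0.0471 0.0045]] yaw err deg 0.4 z 0.0512 L 0.084
```

Call:
move_arm(
  commands=[
    {"linear": [-0.01, 0, -0.0014], "angular": [0, 0, 0], "gripper": 0.45},
    {"linear": [-0.02, 0, -0.0028], "angular": [0, 0, 0], "gripper": 0.45},
    {"linear": [-0.03, 0, -0.0042], "angular": [0, 0, 0], "gripper": 0.45},
    {"linear": [-0.04, 0, -0.0056], "angular": [0, 0, 0], "gripper": 0.45},
    {"linear": [-0.05, 0, -0.007], "angular": [0, 0, 0], "gripper": 0.45},
    {"linear": [-0.06, 0, -0.0084], "angular": [0, 0, 0], "gripper": 0.45},
    {"linear": [-0.07, 0, -0.0098], "angular": [0, 0, 0], "gripper": 0.45},
    {"linear": [-0.08, 0, -0.011], "angular": [0, 0, 0], "gripper": 0.45},
  ],
)

```text
t: 13.98
position: [0.5852, 0.0717, 0.0602]
ee_rot: [1.869, 2.525, -0.0]
wrist_force: [0.6, 0.5, -0.1]
finger_gap: 0.0387
gripper_force: 0.0
```

```bash
python3 look.py 9 scene
```

```text
t 13.9833 tcp [[0.0217 0.0024]] [0.5852 0.0717 0.0602] F [ 0.6  0.5 -0.1]
scene 209 roller ramp [[0.0632 0.0041]] yaw err deg 0.1 z 0.0533 L 0.082
```

Call:
move_arm(
  commands=[
    {"linear": [-0.005, 0, -0.0007], "angular": [0, 0, 0], "gripper": 0.45},
    {"linear": [-0.01, 0, -0.0014], "angular": [0, 0, 0], "gripper": 0.45},
    {"linear": [-0.015, 0, -0.002], "angular": [0, 0, 0], "gripper": 0.45},
    {"linear": [-0.02, 0, -0.0028], "angular": [0, 0, 0], "gripper": 0.45},
  ],
)

```text
t: 14.37
position: [0.5863, 0.0685, 0.0608]
ee_rot: [-1.868, -2.525, -0.001]
wrist_force: [0.2, 1.4, 0.5]
finger_gap: 0.0381
gripper_force: 0.9
```

Call:
move_arm(
  commands=[
    {"linear": [-0.003, 0, 0], "angular": [0, 0, 0], "gripper": 0.45},
    {"linear": [-0.006, 0, 0], "angular": [0, 0, 0], "gripper": 0.45},
    {"linear": [-0.008, 0, 0], "angular": [0, 0, 0], "gripper": 0.45},
    {"linear": [-0.008, 0, 0], "angular": [0, 0, 0], "gripper": 0.45},
  ],
)

```text
t: 14.7
position: [0.5867, 0.0674, 0.0608]
ee_rot: [-1.868, -2.525, -0.002]
wrist_force: [-1.7, 5.0, 1.3]
finger_gap: 0.0382
gripper_force: 2.4
```

```bash
python3 look.py 10 scene
```

```text
t 14.7 tcp [[0.0263 0.0025]] [0.5867 0.0674 0.0608] F [-1.7  5.   1.3]
scene 212 roller ramp [[0.0665 0.0035]] yaw err deg -0.5 z 0.0534 L 0.083
```

Call:
move_arm(
  commands=[
    {"linear": [-0.003, 0, 0], "angular": [0, 0, 0], "gripper": 0.45},
    {"linear": [-0.006, 0, 0], "angular": [0, 0, 0], "gripper": 0.45},
    {"linear": [-0.006, 0, 0], "angular": [0, 0, 0], "gripper": 0.45},
    {"linear": [-0.006, 0, 0], "angular": [0, 0, 0], "gripper": 0.45},
  ],
)

```text
t: 15.08
position: [0.5868, 0.0673, 0.0608]
ee_rot: [-1.866, -2.524, -0.005]
wrist_force: [-1.7, 8.3, 3.2]
finger_gap: 0.0389
gripper_force: 4.0
```

Call:
move_arm(
  commands=[
    {"linear": [0.006, 0, 0], "angular": [0, 0, 0], "gripper": 0.45},
    {"linear": [0.012, 0, 0], "angular": [0, 0, 0], "gripper": 0.45},
    {"linear": [0.018, 0, 0], "angular": [0, 0, 0], "gripper": 0.45},
    {"linear": [0.024, 0, 0], "angular": [0, 0, 0], "gripper": 0.45},
    {"linear": [0.03, 0, 0], "angular": [0, 0, 0], "gripper": 0.45},
    {"linear": [0.036, 0, 0], "angular": [0, 0, 0], "gripper": 0.45},
    {"linear": [0.036, 0, 0], "angular": [0, 0, 0], "gripper": 0.45},
    {"linear": [0.036, 0, 0], "angular": [0, 0, 0], "gripper": 0.45},
  ],
)

```text
t: 15.75
position: [0.585, 0.0721, 0.0606]
ee_rot: [1.869, 2.525, -0.001]
wrist_force: [-0.1, -0.1, 0.2]
finger_gap: 0.038
gripper_force: 0.0
```

```bash
python3 look.py 11 scene wrist
```

```text
t 15.75 tcp [[0.0212 0.0023]] [0.585  0.0721 0.0606] F [-0.1 -0.1  0.2]
scene 207 roller ramp [[0.063  0.0037]] yaw err deg 0.6 z 0.053 L 0.082
wrist 5555 roller ramp [[0.0619 0.0155]] yaw err deg 0.2 z 0.0517 L 0.067
```

View pics/scene11.png

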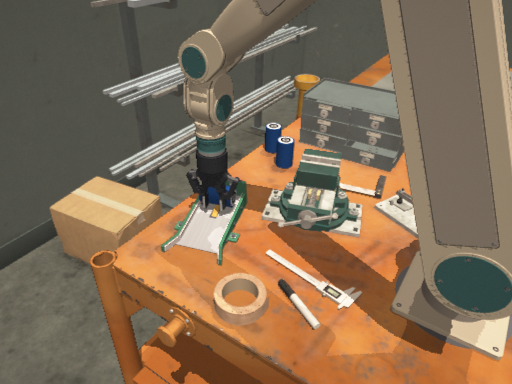

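The scene view shows the roller at about (212,196) against the stop plate, with brass visible at (214,212) behind it. It settled back the expected 3 mm with no force on the fingers. Next I back away.

Call:
move_arm(
  commands=[
    {"linear": [0.02, 0, 0], "angular": [0, 0, 0], "gripper": 0.45},
    {"linear": [0.05, 0, 0], "angular": [0, 0, 0], "gripper": 0.45},
    {"linear": [0.1, 0, 0], "angular": [0, 0, 0], "gripper": 0.45},
    {"linear": [0.2, 0, 0], "angular": [0, 0, 0], "gripper": 0.45},
    {"linear": [0.3, 0, -0.1], "angular": [0, 0, 0], "gripper": 0.45},
    {"linear": [0.4, 0, -0.25], "angular": [0, 0, 0], "gripper": 0.45},
    {"linear": [0.5, 0, -0.4], "angular": [0, 0, 0], "gripper": 0.45},
    {"linear": [0.5, 0, -0.5], "angular": [0, 0, 0], "gripper": 0.45},
  ],
)

```text
t: 16.52
position: [0.555, 0.1718, 0.1632]
ee_rot: [-1.864, -2.529, -0.004]
wrist_force: [1.1, 0.7, -0.1]
finger_gap: 0.0386
gripper_force: 0.0
```

Call:
move_arm(
  commands=[
    {"linear": [0.2, 0, -0.2], "angular": [0, 0, 0], "gripper": 0.45},
    {"linear": [0.4, 0, -0.3], "angular": [0, 0, 0], "gripper": 0.45},
    {"linear": [0.4, 0, -0.3], "angular": [0, 0, 0], "gripper": 0.45},
    {"linear": [0.4, 0, -0.3], "angular": [0, 0, 0], "gripper": 0.45},
    {"linear": [0.4, 0, -0.3], "angular": [0, 0, 0], "gripper": 0.45},
  ],
)

```text
t: 16.93
position: [0.5321, 0.2459, 0.2214]
ee_rot: [1.865, 2.527, 0.002]
wrist_force: [-0.0, 0.2, 0.1]
finger_gap: 0.0383
gripper_force: 0.0
```

```bash
python3 look.py 12 scene top; python3 -c "
import cv2;a=cv2.imread('pics/scene12.png')[150:270,140:310];cv2.imwrite('pics/c12.png',cv2.resize(a,None,fx=4,fy=4,interpolation=2))"
```

```text
t 16.9333 tcp [[-0.1604  0.0025]] [0.5321 0.2459 0.2214] F [-0.   0.2  0.1]
scene 605 roller ramp [[0.0632 0.0045]] yaw err deg -0.1 z 0.0531 L 0.084
top 552 roller ramp [[0.0708 0.0054]] yaw err deg -0.7 z 0.104 L 0.083
```

View pics/c12.png

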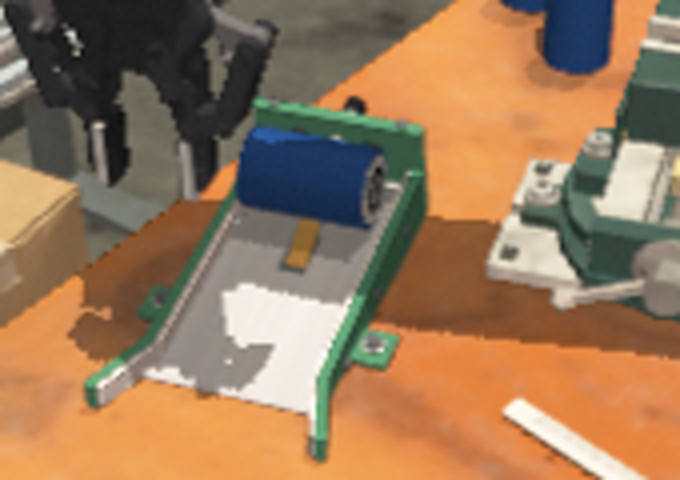

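The crop shows the roller held at the stop plate at (310,175), with the raised brass dog right behind it at (303,240). The fingers are clear and the spares are untouched.

```bash
python3 -c "
from cell import manip; print(manip.finish_job())"
```

```text
the job is handed in; nothing more can be done
None
```

The roller was pushed up the ramp and over the dog to the stops; it settled back about 3 mm and stayed there, with the dog up behind it and the gripper clear; the job is handed in at about 17 s, but no verdict came back.

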